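# Seat and hold the kneader paddle

## Task

Take the kneading paddle by its black grip out of the wooden stand, carry it to the nut-paste kneader and turn it until its cross-shaped foot matches the cross-shaped socket of the hub in the bowl. Slide it down until its collar is fully home on the hub, pushing the hub's sprung lift pin down, and finish while still gripping it and pressing it down (a colleague will then fit the locking pin; if you let go it springs up). Leave the basket, stone, dish and scoop alone.

Things in the scene. Friction and masses are not known exactly. Their poses are not given: they have to be found in the camera images.
- paddle_grip (a point): Centre of the black grip of the loose kneading paddle (0.2 to 0.4 kg), standing upright in the stand at any yaw. Grip block: 48 mm along its x, 18 mm along its y (pinch across this), 34 mm high. z up along the stem (18 mm thick, 60 mm long, below the grip). Two thin blades reach 76 mm out along +x and -x, 46 to 97 mm below this point. Collar's underside is 85 mm below this point.
- paddle_collar (a point): Centre of the underside of the paddle's collar (46 mm across), on the stem's axis; axes as paddle_grip. It meets the hub's top face when home. Below it the male cross foot, 22 mm long: two crossed ribs along the paddle's x and y, each 30 mm long, 8 mm thick, lower edges rounded.
- hub: Square steel hub, 42 mm wide, in the middle of the bowl. Origin: centre of its flat top face, 112 mm above the table; z up. Cross-shaped socket in its top, 30 mm deep: slots along its x and y (parallel to its sides), each 33 mm long, 11 mm wide; the foot fits at four headings 90 degrees apart, within about 5 degrees. It stands at any heading and resists turning (0.8 N m).
- lift_pin (a joint): Travel (m) of the sprung brass pin (11 mm across) in the middle of the socket: 0 = up, its top 16 mm below the hub's top face; grows as it is pushed down, stop at 0.0075. About 0.006 with the collar down on the hub. The spring pushes up with 7 N at 0, about 11 N at 0.006: more than the paddle's weight.
- kneader: Fixed kneader: white plinth 220 x 220 mm, 80 mm high, carrying an open round steel bowl 212 mm across whose rim is 145 mm above the table. Origin on the table under the centre of bowl and hub; z up. Its place, side and yaw vary; the yaw does not tell the hub's heading.
- stand: Fixed wooden stand: disc 110 mm across, 14 mm high, with an upright tube 58 mm across, top 60 mm above the table, round well 38 mm across. Origin on the table under its centre. The paddle's foot hangs in the well with 4 mm of play all round, its collar resting on the tube's top: lift straight up by 25 mm or more to clear it.
- paddle: The whole paddle: origin at the centre of the bottom of the cross foot, 107 mm below paddle_grip; axes as paddle_grip.
- basket: Bystander: round woven basket of nuts, 130 mm across, 75 mm high (nuts to 85 mm), beyond the work; origin at its underside. Do not disturb.
- stone: Bystander: rounded cracking stone 88 mm across, 45 mm high; origin at its underside. Do not disturb.
- dish: Bystander: terracotta bowl 110 mm across, 40 mm high; origin at its underside. Do not disturb.
- scoop: Bystander: wooden spoon lying flat on the table; do not disturb.
There are look-alikes about, which are no part of the job. There is more than one size of the paddle; the job needs the smaller. Leave any blue look-alike of the stand alone.

How it is judged:
By the outcome, as a careful person would: the job done as asked, in the order asked, and still so for the second after the job is handed in, while the arm keeps its last pose, push and grip.
It also fails if it takes over 38 s, if anything falls off the work surface, if the arm or the gripper's body presses on something with over 40 N, if the wrist force passes 120 N, or if a joint passes its speed limit or range.

## Robot

A 6-joint arm with a two-finger parallel gripper is mounted at the origin on the work surface. World frame = base frame: x ahead of the robot, y to its left, z up, the work surface at z = 0. Lengths are in m, angles in degrees, forces in N, time in s.
With the tool pointing down it reaches from about 0.25 to 0.725 m from the base axis. Payload 9.7 kg.
Tool frame: the origin (TCP) lies at the very end of the fingers, on their centre line; the grasp point (between the pads) lies 19 mm behind it; z points along the fingers, x is the direction in which the jaws open and shut, and the axes are right-handed (so a half turn about z gives the same grasp; the last joint's range is limited). The gripper opens to 85 mm and grips with 20 to 120 N. Pads are 22 mm wide; open, the fingers measure 114 mm over their backs; the gripper's body (76 mm by 85 mm) begins 54 mm behind the grasp point. The pads swing forward as they close: fully open they stand 13 mm farther back than shut.
Start: joints at [-70.932, 4.979, 10.078, 95.1, 0, 90], TCP at [0.18, -0.52, 0.231] pointing down, gripper open.
Joint ranges: [-179.16, 179.16], [-48.56, 103.87], [-65.8, 70.77], [-126.05, 130.52], [-82.76, 87.17], [-180, 180]. Speed limits (degrees/s): [127.2, 127.2, 147.25, 180, 180, 180].

## Interface

Orientations are given as a 3x3 rotation matrix whose columns are the frame's x, y, z axes.
In Python, from rig import ctrl gives the robot as it stands.
- The arm moves only by the tool apply_moves, never from a script. Its argument "motion" is a list of rows, each a list of 7 numbers: the shift along the world's x, y, z as a fraction of full scale, then the turn, a rotation vector about the world's x, y, z as a fraction of full scale, then the gripper's target within -1 to 1 (fully open at 1, half-way at 0, shut at -1). In form: [[dx, dy, dz, wx, wy, wz, claw], ...]. A call has 1 to 8 rows; each row is the pose to reach, as a shift and turn from the pose commanded when the call began; what a row does not reach only later rows make up. Full scale, the value 1, is 0.5 m for a shift and 90 degrees for a turn. A row lasts 1/10 s, in which the tool goes at most 50 mm and 8.59 degrees, less where a joint would pass 70% of its speed; a pose out of reach is approached as far as the arm can. A call with a number of a shift or a turn outside -1 to 1 is refused whole. A call with a gripper value outside its range is refused whole. The fingers move at their own pace and stop on an object; "newtons" is the grip in N (left out, the last holds). Time passes only in rows, so rows that repeat a pose let the fingers close. It gives the time, the measured TCP pose, the force and the opening at its end, in the units of the state.
- ctrl.state(): the state, without advancing time (a new reading comes with each control period).
- ctrl.get_image(name): name is "side" or "top"; returns (picture, depth): 384x512x3 uint8, red, green, blue; 384x512 float32, m along the optical axis (not along the pixel's ray), 0 where there is no reading.
- ctrl.calibration(name): a dict with "camera_matrix" (3x3 intrinsics, pixels), "cam_to_world" (4x4, takes a point from camera to world coordinates). Camera axes: x right, y down, z forward; pixel columns grow to the right and rows downward; lengths in m; the calibration is good to about 2 mm. A picture is of the moment at which its call begins. calibration takes no time and is no camera call.
- ctrl.sign_off(): hands the job in, once; it reports no verdict.
The state is a dict: "time_s": time; "qpos": joint angles; "qvel": joint speeds; "joint_efforts": joint torques, N m; "tool_pos": TCP position; "tool_rot": TCP orientation; "contact_force": force on the tool from outside, world axes, zero at the start; "wrist_torque": the same for the moment, N m; "opening": finger opening in m.
Only numpy, scipy, OpenCV 4.12 (cv2) and the standard library are available. Lean on these libraries where they do the work, as an engineer would, in place of code of your own. Each camera call takes 0.05 s, during which the arm holds its last target.

## Working session

There is one attempt and no reset: what is moved stays moved. The work goes in short steps, Python scripts to look and compute and a tool call to move; the robot and the scene stay as the last step left them, time stands still between calls to the robot, and variables do not carry over. Pictures are saved under pics/ and viewed, and the job is handed in when it is done.

Besides the shell and the picture viewer there is one more tool, called after "Emit:" by a JSON object that holds its "name" and its "arguments". apply_moves: Moves the arm, as the interface text tells. Its arguments: {"type":"object","properties":{"motion":{"type":"array"},"newtons":{"type":"number"}},"required":["motion"]}

```bash
ls; mkdir -p pics; python3 - <<'E'
from rig import ctrl
import numpy as np, cv2
s=ctrl.state(); print(s)
for n in("side","top"):
    p,d=ctrl.get_image(n); c=ctrl.calibration(n)
    cv2.imwrite(f"pics/{n}0.png",p[:,:,::-1]); np.savez(f"{n}0.npz",p=p,d=d,K=c["camera_matrix"],T=c["cam_to_world"])
    print(n,c)
E
```

```text
pics
{'time_s': 0.0, 'qpos': array([-7.09330240e+01,  5.01223481e+00,  1.00328560e+01,  9.51002204e+01,
        2.32898495e-04,  9.00013119e+01]), 'qvel': array([ 0.10992126, -0.07121793, -0.06957707,  0.05895541, -0.05065653,
        0.07919977]), 'joint_efforts': array([ 2.05662240e-03, -5.20398045e+01,  4.64799392e+01,  1.65025686e-02,
        1.79854292e-04,  2.18168464e-05]), 'tool_pos': array([ 0.17959207, -0.5195958 ,  0.23055788]), 'tool_rot': array([[ 3.26651241e-01, -9.45144838e-01, -4.49994900e-04],
       [-9.45143924e-01, -3.26651551e-01,  1.31437731e-03],
       [-1.38926846e-03, -4.03303218e-06, -9.99999035e-01]]), 'contact_force': array([ 0.68449817,  0.57061738, -0.29889508]), 'wrist_torque': array([0.02960484, 0.00074164, 0.01401952]), 'opening': 0.08549701648307965}
side {'camera_matrix': array([[349.17481022,   0.        , 250.2357114 ],
       [  0.        , 349.17481022, 196.46721088],
       [  0.        ,   0.        ,   1.        ]]), 'cam_to_world': array([[-0.99762147, -0.05491046,  0.04166826,  0.51311523],
       [-0.06872137,  0.74525961, -0.66322355,  0.74912772],
       [ 0.00536424, -0.66450955, -0.74726051,  0.98907169],
       [ 0.        ,  0.        ,  0.        ,  1.        ]])}
top {'camera_matrix': array([[428.57202023,   0.        , 253.44310224],
       [  0.        , 428.57202023, 186.31601983],
       [  0.        ,   0.        ,   1.        ]]), 'cam_to_world': array([[-0.02205738, -0.99485739,  0.09885463,  0.44048037],
       [-0.999735  ,  0.02260037,  0.00437616,  0.00370012],
       [-0.0065878 , -0.09873191, -0.99509226,  1.26569044],
       [ 0.        ,  0.        ,  0.        ,  1.        ]])}
```

View pics/top0.png

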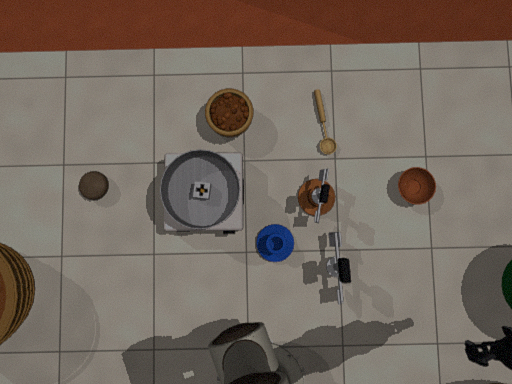

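View pics/side0.png

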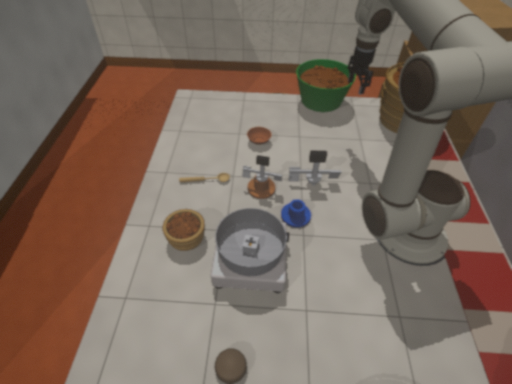

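The top view shows two paddles. One is at (320,195) in the wooden stand. The other, at (340,267), is longer and not in the brown stand. The blue stand look-alike is at (275,243), and the kneader hub is at (202,190). I'll enlarge the area and measure.

```bash
cat > h.py <<'E'
import numpy as np, cv2
def load(f):
    z=np.load(f); p,d,K,T=z['p'],z['d'],z['K'],z['T']
    v,u=np.mgrid[:d.shape[0],:d.shape[1]]
    c=np.stack([(u-K[0,2])/K[0,0]*d,(v-K[1,2])/K[1,1]*d,d,np.ones_like(d)],-1)
    return p,d,K,T,(c@T.T)[...,:3]
def grab(n,f):
    from rig import ctrl
    p,d=ctrl.get_image(n); c=ctrl.calibration(n)
    np.savez(f,p=p,d=d,K=c["camera_matrix"],T=c["cam_to_world"])
def crop(p,x0,y0,w,h,s,f):
    cv2.imwrite(f,cv2.resize(np.ascontiguousarray(p[y0:y0+h,x0:x0+w,::-1]),None,fx=s,fy=s,interpolation=cv2.INTER_CUBIC))
E
python3 - <<'E'
from h import *
p,d,K,T,W=load("top0.npz")
a=cv2.resize(np.ascontiguousarray(p[155:310,285:365,::-1]),None,fx=4,fy=4,interpolation=cv2.INTER_CUBIC)
b=cv2.resize(np.ascontiguousarray(p[145:245,155:250,::-1]),None,fx=4,fy=4,interpolation=cv2.INTER_CUBIC)
o=np.zeros((620,720,3),np.uint8);o[:620,:320]=a[:620];o[:400,330:710]=b; cv2.imwrite("pics/c1.png",o[:600])
p2,d2,K2,T2,W2=load("side0.npz")
crop(p2,200,140,150,130,5,"pics/c2.png")
for nm,(u0,v0,u1,v1) in dict(small=(290,160,338,225),big=(325,228,358,305)).items():
    w=W[v0:v1,u0:u1]; z=w[...,2]; 
    m=z>z.max()-0.012
    q=w[m]; print(nm,z.max(),m.sum(),q.mean(0),q.min(0),q.max(0))
    for lo,hi in((.05,.075),(.075,.11),(.11,.135),(.135,.2)):
        m=(z>lo)&(z<hi); q=w[m]
        if len(q)>5:
            print(lo,hi,len(q),q.mean(0).round(4)); print(cv2.minAreaRect(q[:,:2].astype(np.float32)*1000))
E
```

```text
small 1.2656904357345595 9 [0.44048037 0.00370012 1.26569044] [0.44048037 0.00370012 1.26569044] [0.44048037 0.00370012 1.26569044]
0.05 0.075 231 [ 0.5382 -0.167   0.0629]
((529.2720947265625, -173.4604949951172), (143.8614959716797, 53.99728012084961), 9.165887832641602)
0.075 0.11 160 [ 0.5303 -0.1755  0.0911]
((528.3058471679688, -174.71206665039062), (15.276701927185059, 149.70159912109375), 75.850830078125)
0.11 0.135 9 [ 0.53   -0.169   0.1262]
((526.5550537109375, -168.56057739257812), (45.883941650390625, 10.759895324707031), 7.472216606140137)
0.135 0.2 151 [ 0.5286 -0.1742  0.1584]
((528.8970336914062, -175.5537567138672), (18.063201904296875, 48.011051177978516), 78.99093627929688)
big 1.2656904357345595 14 [0.44048037 0.00370012 1.26569044] [0.44048037 0.00370012 1.26569044] [0.44048037 0.00370012 1.26569044]
0.05 0.075 281 [ 0.3363 -0.2191  0.067 ]
((329.279541015625, -219.08351135253906), (195.12733459472656, 20.858190536499023), 0.007384984288364649)
0.075 0.11 34 [ 0.3354 -0.2166  0.0825]
((330.0171203613281, -215.86614990234375), (15.139389038085938, 194.2135009765625), 85.68182373046875)
0.11 0.135 30 [ 0.3289 -0.2095  0.1255]
((330.1761169433594, -209.67462158203125), (59.42302703857422, 2.608793020248413), 0.5694438219070435)
0.135 0.2 259 [ 0.3307 -0.2187  0.1558]
((329.9562683105469, -220.71435546875), (61.627342224121094, 24.338481903076172), 3.309262275695801)
```

View pics/c1.png

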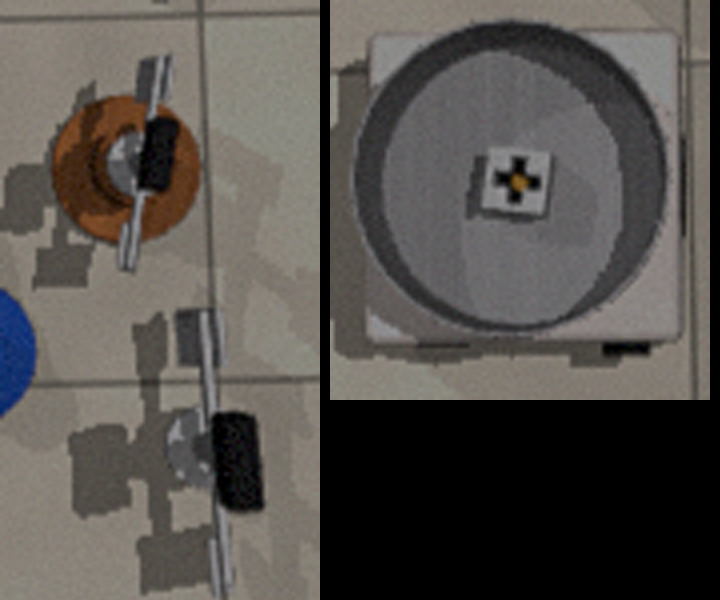

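View pics/c2.png

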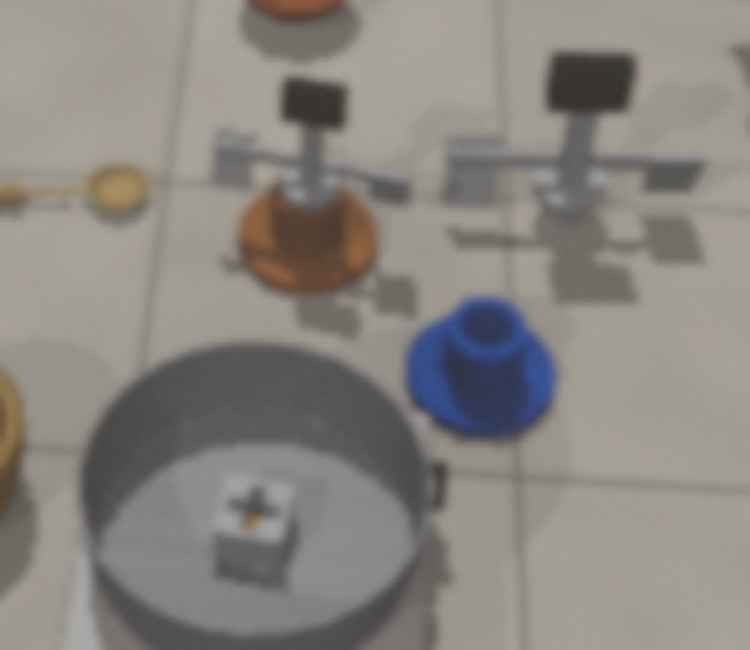

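Candidates:
- **Small paddle, (320,195):** it stands in the wooden stand, and its grip measures 48x18 mm with a blade span of about 150 mm. This matches the description.
- **Large paddle, (340,267):** its grip is about 61x24 mm and its span 194 mm, so it's the look-alike.

The crops confirm the first one is the paddle to take. Next I'll measure its pose and the hub's heading.

```bash
python3 - <<'E'
from h import *
tiles=[]
for n in("top","side"):
    p,d,K,T,W=load(n+"0.npz")
    z=W[...,2]
    # grip: dark px near top
    dark=(p.max(-1)<60)
    m=(np.linalg.norm(W[...,:2]-[.53,-.175],axis=-1)<.035)&(z>.155)&(z<.175)
    q=W[m]; print(n,'griptop',len(q),q.mean(0).round(4),cv2.minAreaRect(q[:,:2].astype(np.float32)*1000))
    m=(np.linalg.norm(W[...,:2]-[.53,-.175],axis=-1)<.09)&(z>.085)&(z<.108)&(np.linalg.norm(W[...,:2]-[.53,-.175],axis=-1)>.03)
    q=W[m]; 
    vx,vy,x0,y0=cv2.fitLine(q[:,:2].astype(np.float32),cv2.DIST_HUBER,0,.001,.001).ravel(); print(' blade',len(q),q.mean(0),np.degrees(np.arctan2(vy,vx)))
    # tube/stand disc
    # hub
    m=(z>.106)&(z<.118)
    hx=W[190,202] if n=="top" else W[247,250]
    m&=np.linalg.norm(W[...,:2]-hx[:2],axis=-1)<.045
    q=W[m]; print(' hub',hx,len(q),q.mean(0).round(4),cv2.minAreaRect(q[:,:2].astype(np.float32)*1000))
    # rim circle
    c=hx[:2]; r=np.linalg.norm(W[...,:2]-c,axis=-1)
    m=(z>.139)&(z<.152)&(r<.13)
    q=W[m][:,:2]; A=np.c_[2*q,np.ones(len(q))]; s=np.linalg.lstsq(A,(q**2).sum(1),rcond=None)[0]; print(' rim',len(q),s[:2],np.sqrt(s[2]+s[:2]@s[:2]), W[m][:,2].mean())
    # rectified hub at z=.112, 0.5mm..., +-40mm about (.5?, )
    cen=hx[:2]; L=.04; s=0.0002
    g=np.arange(-L,L,s); X,Y=np.meshgrid(cen[0]+g,cen[1]+g,indexing='ij')
    P=np.stack([X,Y,np.full_like(X,.112),np.ones_like(X)],-1)@np.linalg.inv(T).T
    u=P[...,0]/P[...,2]*K[0,0]+K[0,2]; v=P[...,1]/P[...,2]*K[1,1]+K[1,2]
    tiles.append(cv2.remap(p,u.astype(np.float32),v.astype(np.float32),cv2.INTER_CUBIC)[:,:,::-1]); print(' rectcentre',cen)
cv2.imwrite("pics/hub.png",np.hstack(tiles))
E
```

```text
top griptop 131 [ 0.5291 -0.1754  0.1605] ((528.8637084960938, -175.7779083251953), (18.065534591674805, 47.92751693725586), 79.87711334228516)
 blade 132 [ 0.52945851 -0.1759442   0.0917694 ] -13.537308
 hub [0.54958885 0.14992737 0.09754945] 165 [0.5487 0.1501 0.111 ] ((549.2518310546875, 150.44268798828125), (42.73530197143555, 41.80930709838867), 81.68867492675781)
 rim 323 [0.54905047 0.15020788] 0.10375757050683308 0.1435306133673965
 rectcentre [0.54958885 0.14992737]
side griptop 61 [ 0.5288 -0.1727  0.1602] ((527.7786254882812, -175.87167358398438), (23.49752426147461, 46.810245513916016), 77.09207153320312)
 blade 79 [ 0.53840209 -0.17662273  0.09116959] -14.548736
 hub [0.54897884 0.17009412 0.10962694] 134 [0.5486 0.1518 0.1111] ((548.6166381835938, 150.5720672607422), (42.939266204833984, 42.103973388671875), 81.4007339477539)
 rim 315 [0.5485447  0.15133206] 0.10384946578921661 0.14310324458740262
 rectcentre [0.54897884 0.17009412]
```

View pics/hub.png

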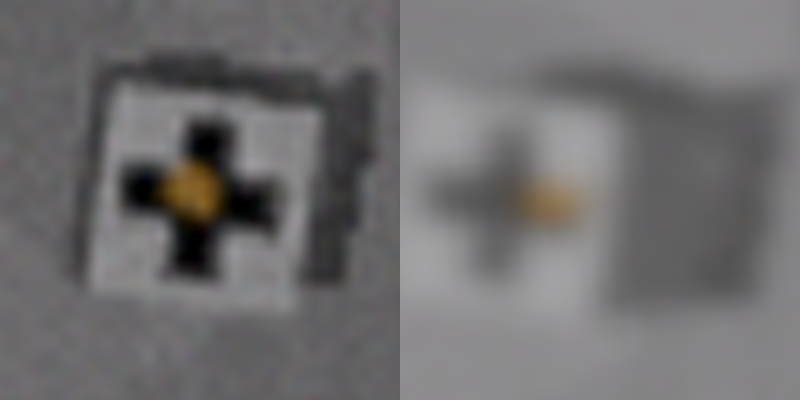

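```bash
cat >> h.py <<'E'
def rect(p,K,T,cen,z,L=.05,s=.00025):
    g=np.arange(-L,L,s); X,Y=np.meshgrid(cen[0]+g,cen[1]+g,indexing='ij')
    P=np.stack([X,Y,np.full_like(X,z),np.ones_like(X)],-1)@np.linalg.inv(T).T
    u=P[...,0]/P[...,2]*K[0,0]+K[0,2]; v=P[...,1]/P[...,2]*K[1,1]+K[1,2]
    return cv2.remap(p,u.astype(np.float32),v.astype(np.float32),cv2.INTER_LINEAR),X,Y
def fit(img,X,Y,shape,x0,dark,blur=5):
    from scipy.optimize import differential_evolution as de
    g=img.astype(float).mean(-1); g=-g if dark else g
    def cost(q):
        c,s=np.cos(q[2]),np.sin(q[2]); dx,dy=X-q[0],Y-q[1]; a=c*dx+s*dy; b=-s*dx+c*dy
        ins,dom=shape(a,b); ins=cv2.GaussianBlur(ins.astype(np.float32),(0,0),blur)
        return -np.corrcoef(g[dom],ins[dom])[0,1]
    r=de(cost,[(x0[0]-.012,x0[0]+.012),(x0[1]-.012,x0[1]+.012),(x0[2]-.3,x0[2]+.3)],seed=0,maxiter=40,popsize=10,tol=1e-5)
    return r.x[:2].round(4),np.degrees(r.x[2]).round(2),-r.fun
def crossS(a,b):
    ins=((abs(a)<.0165)&(abs(b)<.0055))|((abs(b)<.0165)&(abs(a)<.0055))
    return ~ins,(abs(a)<.0195)&(abs(b)<.0195)&(np.hypot(a,b)>.0085)
def gripS(a,b):
    return (abs(a)<.024)&(abs(b)<.009),(abs(a)<.030)&(abs(b)<.013)
def hubS(a,b):
    m=np.maximum(abs(a),abs(b)); return m<.021,(m>.017)&(m<.026)
E
python3 - <<'E'
from h import *
for n in("top","side"):
    p,d,K,T,W=load(n+"0.npz")
    i,X,Y=rect(p,K,T,(.549,.1505),.112); print(n,'cross',fit(i,X,Y,crossS,(.549,.1505,-.14),False))
    print(n,'sq',fit(i,X,Y,hubS,(.549,.1505,-.14),False))
    i,X,Y=rect(p,K,T,(.529,-.1755),.162); print(n,'grip',fit(i,X,Y,gripS,(.529,-.1755,-.2),True))
E
```

```text
top cross (array([0.5494, 0.1501]), np.float64(-8.11), np.float64(0.9704492954141595))
top sq (array([0.5502, 0.1504]), np.float64(-7.59), np.float64(0.823468712495957))
top grip (array([ 0.5285, -0.173 ]), np.float64(-13.01), np.float64(0.7733577333011813))
side cross (array([0.5497, 0.1503]), np.float64(-8.78), np.float64(0.9041395125515737))
side sq (array([0.5512, 0.1481]), np.float64(-9.47), np.float64(0.6089942169042623))
side grip (array([ 0.5288, -0.169 ]), np.float64(-9.45), np.float64(0.6611582497724567))
```

Emit:
{"name": "apply_moves", "arguments": {"motion": [[0.698,0.688,0.05,0,0,0.8,1],[0.698,0.688,0.05,0,0,0.8,1],[0.698,0.688,0.05,0,0,0.8,1],[0.698,0.688,0.05,0,0,0.8,1],[0.698,0.688,0.05,0,0,0.8,1],[0.698,0.688,0.05,0,0,0.8,1],[0.698,0.688,0.05,0,0,0.8,1],[0.698,0.688,0.05,0,0,0.8,1]]}}

```text
time_s: 0.9
tool_pos: [0.4653, -0.2376, 0.2516]
tool_rot: [[0.999, -0.032, -0.0], [-0.032, -0.999, 0.0], [-0.0, -0.0, -1.0]]
contact_force: [0.9, -1.7, -0.5]
opening: 0.0852
```

```bash
cat > st.py <<'E'
from rig import ctrl
import numpy as np
s=ctrl.state(); R=s['tool_rot']
print(s['time_s'],'q',s['qpos'].round(1),'pos',s['tool_pos'].round(4),'yaw',np.degrees(np.arctan2(R[1,0],R[0,0])).round(2),'z',R[:,2].round(4),'F',s['contact_force'].round(1),'M',s['wrist_torque'].round(2),'op',round(s['opening'],4))
E
python3 st.py
```

```text
0.9 q [-27.    1.7   8.9  97.2  -0.   64.8] pos [ 0.4653 -0.2376  0.2516] yaw -1.82 z [-1.e-04  0.e+00 -1.e+00] F [ 0.9 -1.7 -0.5] M [-0.07 -0.05  0.02] op 0.0852
```

Emit:
{"name": "apply_moves", "arguments": {"motion": [[0.127,0.124,-0.05,0,0,0.885,1],[0.127,0.124,-0.05,0,0,0.885,1],[0.127,0.124,-0.05,0,0,0.885,1],[0.127,0.124,-0.05,0,0,0.885,1],[0.127,0.124,-0.05,0,0,0.885,1],[0.127,0.124,-0.05,0,0,0.885,1],[0.127,0.124,-0.05,0,0,0.885,1],[0.127,0.124,-0.05,0,0,0.885,1]]}}

```text
time_s: 1.7
tool_pos: [0.5276, -0.1773, 0.2262]
tool_rot: [[0.392, 0.92, -0.001], [0.92, -0.392, 0.0], [-0.0, -0.001, -1.0]]
contact_force: [0.2, -0.7, 0.8]
opening: 0.0855
```

```bash
python3 st.py
```

```text
1.7 q [-18.6   5.8  10.4  94.6   0.    4.5] pos [ 0.5276 -0.1773  0.2262] yaw 66.94 z [-8.e-04  3.e-04 -1.e+00] F [ 0.2 -0.7  0.8] M [0.03 0.04 0.05] op 0.0855
```

Emit:
{"name": "apply_moves", "arguments": {"motion": [[0.003,0.003,0,0,0,0.122,1],[0.003,0.003,0,0,0,0.122,1],[0.003,0.003,0,0,0,0.122,1]]}}

```text
time_s: 2.0
tool_pos: [0.5291, -0.1758, 0.2263]
tool_rot: [[0.215, 0.977, -0.001], [0.977, -0.215, 0.0], [0.0, -0.001, -1.0]]
contact_force: [-0.3, -0.9, 0.2]
opening: 0.0856
```

```bash
python3 st.py; python3 - <<'E'
from h import *
grab("side","side1.npz"); p=np.load("side1.npz")['p']
crop(p,200,90,130,110,5,"pics/s1.png")
E
```

```text
2.0 q [-18.4   6.   10.6  94.7   0.   -6. ] pos [ 0.5291 -0.1758  0.2263] yaw 77.59 z [-7.e-04  3.e-04 -1.e+00] F [-0.3 -0.9  0.2] M [ 0.02 -0.02  0.  ] op 0.0856
```

View pics/s1.png

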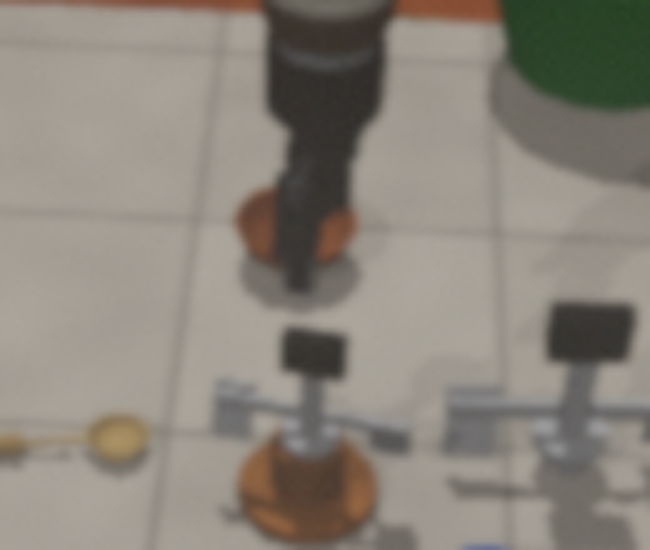

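Emit:
{"name": "apply_moves", "arguments": {"motion": [[0,0,-0.1,0,0,0,1],[0,0,-0.197,0,0,0,1],[0,0,-0.197,0,0,0,1],[0,0,-0.197,0,0,0,1]]}}

```text
time_s: 2.45
tool_pos: [0.5289, -0.1758, 0.1289]
tool_rot: [[0.216, 0.976, -0.001], [0.976, -0.216, 0.0], [0.0, -0.001, -1.0]]
contact_force: [-0.3, -0.6, 1.3]
opening: 0.0853
```

Emit:
{"name": "apply_moves", "arguments": {"motion": [[0,0,0,0,0,0,-1],[0,0,0,0,0,0,-1],[0,0,0,0,0,0,-1],[0,0,0,0,0,0,-1],[0,0,0,0,0,0,-1],[0,0,0,0,0,0,-1],[0,0,0,0,0,0,-1],[0,0,0,0,0,0,-1]], "newtons": 80}}

```text
time_s: 3.25
tool_pos: [0.5297, -0.1761, 0.1291]
tool_rot: [[0.216, 0.976, 0.002], [0.976, -0.216, -0.001], [-0.0, 0.002, -1.0]]
contact_force: [1.2, -0.3, 5.9]
opening: 0.0173
```

```bash
python3 st.py; python3 - <<'E'
from h import *
grab("side","side2.npz"); p=np.load("side2.npz")['p']
crop(p,200,90,130,110,5,"pics/s2.png")
E
```

```text
3.25 q [-18.4   5.2  -1.   83.7  -0.   -5.9] pos [ 0.5297 -0.1761  0.1291] yaw 77.55 z [ 1.6e-03 -6.0e-04 -1.0e+00] F [ 1.2 -0.3  5.9] M [-0.1  -0.1   0.02] op 0.0173
```

View pics/s2.png

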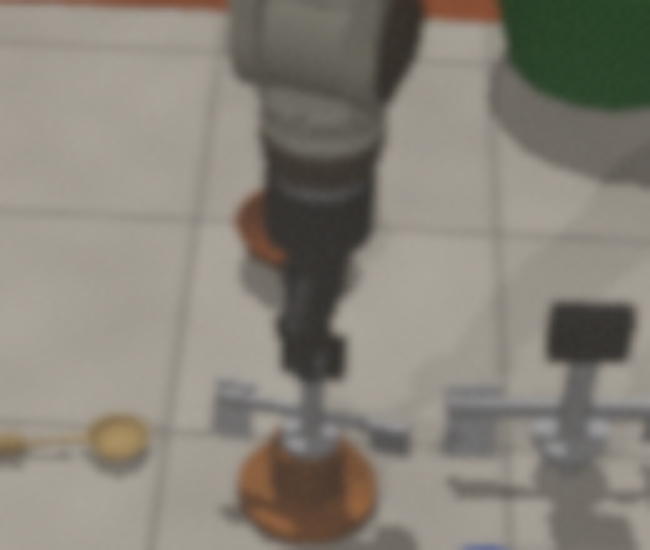

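```bash
python3 - <<'E'
from h import *
p,d,K,T,W=load("side2.npz")
def pr(P):
    c=np.linalg.inv(T)@np.r_[P,1]; return (K@c[:3]/c[2])[:2]
for P in([.5297,-.1761,.129],[.5297,-.1761,.162],[.5297,-.165,.145],[.529,-.176,.06],[.529,-.176,.235]): 
    u=pr(P); print(P,(u-[200,90])*5)
m=(W[...,1]>-.2)&(W[...,1]<-.14)&(abs(W[...,0]-.53)<.04)&(W[...,2]>.11)
v,u=np.where(m)
for vv in range(150,176,2):
    k=v==vv
    print(vv,[(int(a),*(W[vv,a]*1000).round(0).astype(int)) for a in u[k]])
E
```

```text
[0.5297, -0.1761, 0.129] [310.10110196 367.16881116]
[0.5297, -0.1761, 0.162] [311.5309259  332.79748921]
[0.5297, -0.165, 0.145] [310.06582848 361.26226288]
[0.529, -0.176, 0.06] [308.21229848 434.99369832]
[0.529, -0.176, 0.235] [315.93679021 251.79529107]
150 [(257, np.int64(548), np.int64(-159), np.int64(206)), (263, np.int64(528), np.int64(-143), np.int64(221)), (264, np.int64(524), np.int64(-151), np.int64(214)), (265, np.int64(521), np.int64(-154), np.int64(212)), (266, np.int64(518), np.int64(-151), np.int64(214)), (267, np.int64(514), np.int64(-191), np.int64(181))]
152 [(257, np.int64(548), np.int64(-159), np.int64(197)), (262, np.int64(531), np.int64(-159), np.int64(198)), (263, np.int64(528), np.int64(-159), np.int64(198)), (264, np.int64(524), np.int64(-159), np.int64(198)), (265, np.int64(521), np.int64(-153), np.int64(203)), (266, np.int64(517), np.int64(-154), np.int64(203)), (267, np.int64(514), np.int64(-190), np.int64(172))]
154 [(263, np.int64(527), np.int64(-155), np.int64(193)), (265, np.int64(520), np.int64(-154), np.int64(194)), (266, np.int64(517), np.int64(-
[... 2239 characters left out ...]
, np.int64(-163), np.int64(139)), (268, np.int64(508), np.int64(-163), np.int64(140))]
166 [(260, np.int64(536), np.int64(-160), np.int64(131)), (261, np.int64(533), np.int64(-161), np.int64(130)), (262, np.int64(529), np.int64(-155), np.int64(136)), (263, np.int64(526), np.int64(-162), np.int64(130)), (264, np.int64(522), np.int64(-156), np.int64(136)), (267, np.int64(511), np.int64(-166), np.int64(127)), (268, np.int64(508), np.int64(-164), np.int64(130))]
168 [(261, np.int64(532), np.int64(-164), np.int64(117)), (262, np.int64(529), np.int64(-168), np.int64(114)), (263, np.int64(525), np.int64(-170), np.int64(112)), (264, np.int64(522), np.int64(-170), np.int64(112))]
170 []
172 []
174 []
```

Emit:
{"name": "apply_moves", "arguments": {"motion": [[0,0,0.03,0,0,0,-1],[0,0,0.06,0,0,0,-1],[0,0,0.1,0,0,0,-1],[0,0,0.16,0,0,0,-1],[0,0,0.22,0,0,0,-1],[0,0,0.27,0,0,0,-1],[0,0,0.27,0,0,0,-1]]}}

```text
time_s: 4.0
tool_pos: [0.5301, -0.1762, 0.2675]
tool_rot: [[0.215, 0.976, 0.006], [0.977, -0.215, -0.002], [-0.001, 0.006, -1.0]]
contact_force: [-0.7, 1.4, -4.0]
opening: 0.0172
```

```bash
python3 st.py; python3 - <<'E'
from h import *
grab("side","side3.npz"); p=np.load("side3.npz")['p']
crop(p,200,70,130,110,5,"pics/s3.png")
E
```

```text
4.0 q [-18.4   6.8  16.2  99.    0.   -5.9] pos [ 0.5301 -0.1762  0.2675] yaw 77.56 z [ 0.0055 -0.0018 -1.    ] F [-0.7  1.4 -4. ] M [-0.07 -0.04 -0.04] op 0.0172
```

View pics/s3.png

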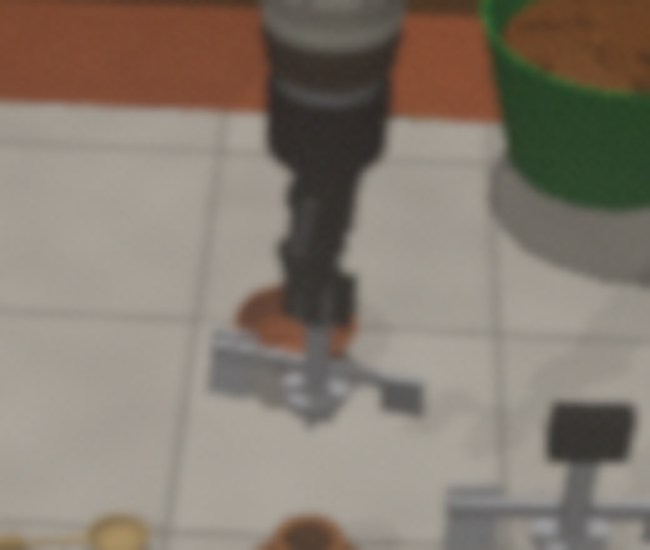

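Emit:
{"name": "apply_moves", "arguments": {"motion": [[0.04,0.652,0.01,0,0,0.047,-1],[0.04,0.652,0.01,0,0,0.047,-1],[0.04,0.652,0.01,0,0,0.047,-1],[0.04,0.652,0.01,0,0,0.047,-1],[0.04,0.652,0.01,0,0,0.047,-1],[0.04,0.652,0.01,0,0,0.047,-1],[0.04,0.652,0.01,0,0,0.047,-1],[0.04,0.652,0.01,0,0,0.047,-1]]}}

```text
time_s: 4.85
tool_pos: [0.5485, 0.1535, 0.2658]
tool_rot: [[0.139, 0.99, -0.003], [0.99, -0.139, -0.0], [-0.0, -0.003, -1.0]]
contact_force: [0.3, -0.1, -4.0]
opening: 0.0166
```

Emit:
{"name": "apply_moves", "arguments": {"motion": [[0,0,0,0,0,0,-1],[0,0,0,0,0,0,-1],[0,0,0,0,0,0,-1]]}}

```text
time_s: 5.15
tool_pos: [0.5491, 0.149, 0.2678]
tool_rot: [[0.144, 0.99, -0.0], [0.99, -0.144, -0.0], [-0.0, -0.0, -1.0]]
contact_force: [-0.2, -0.7, -3.8]
opening: 0.0169
```

```bash
python3 st.py; python3 - <<'E'
from h import *
grab("side","side4.npz"); p=np.load("side4.npz")['p']
a=p[130:270,190:320]
grab("top","top4.npz"); q=np.load("top4.npz")['p']
b=q[120:260,145:275]
cv2.imwrite("pics/s4.png",cv2.resize(np.hstack([a,b])[:,:,::-1],None,fx=3,fy=3,interpolation=cv2.INTER_CUBIC))
E
```

```text
5.15 q [15.2  8.7 18.3 99.6 -0.  23.5] pos [0.5491 0.149  0.2678] yaw 81.7 z [-5.e-04 -3.e-04 -1.e+00] F [-0.2 -0.7 -3.8] M [-0.01 -0.01 -0.03] op 0.0169
```

View pics/s4.png

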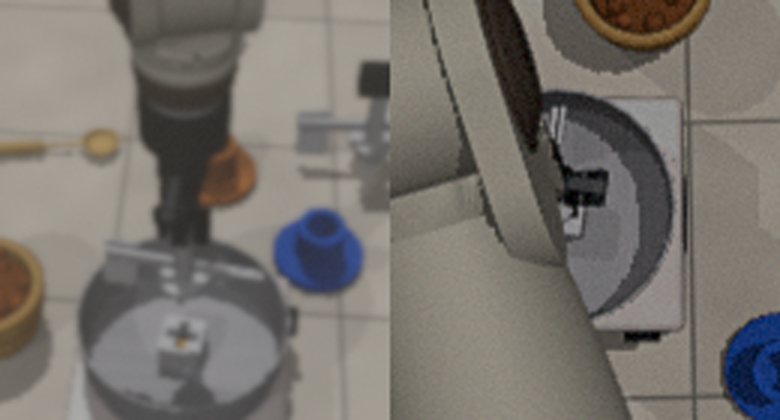

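Emit:
{"name": "apply_moves", "arguments": {"motion": [[0,0,-0.04,0,0,0,-1],[0,0,-0.08,0,0,0,-1],[0,0,-0.11,0,0,0,-1],[0,0,-0.11,0,0,0,-1],[0,0,-0.11,0,0,0,-1]]}}

```text
time_s: 5.75
tool_pos: [0.5492, 0.1497, 0.2137]
tool_rot: [[0.143, 0.99, 0.0], [0.99, -0.143, -0.0], [0.0, 0.0, -1.0]]
contact_force: [-0.2, 0.0, -3.1]
opening: 0.0169
```

```bash
python3 st.py; cat > ov.py <<'E'
from h import *
def overlay(f,P0,yaw,out,x0,y0,w,h,s):
    p,d,K,T,W=load(f); Ti=np.linalg.inv(T)
    im=cv2.resize(np.ascontiguousarray(p[y0:y0+h,x0:x0+w,::-1]),None,fx=s,fy=s,interpolation=cv2.INTER_CUBIC)
    raw=im.copy()
    c,sn=np.cos(yaw),np.sin(yaw); R=np.array([[c,-sn,0],[sn,c,0],[0,0,1]])
    def poly(pts,col,R=R,P0=P0):
        q=np.array(pts)@R.T+P0; k=np.c_[q,np.ones(len(q))]@Ti.T; uv=k[:,:3]@K.T; uv=uv[:,:2]/uv[:,2:]
        cv2.polylines(im,[np.round(((uv-[x0,y0]+.5)*s-.5)*8).astype(np.int32)],True,col,1,cv2.LINE_AA,3)
    t=np.linspace(0,2*np.pi,60)[:-1]
    # relative to grip centre
    poly(np.c_[.023*np.cos(t),.023*np.sin(t),0*t-.085],(0,255,0))
    cr=np.array([(15,4),(4,4),(4,15),(-4,15),(-4,4),(-15,4),(-15,-4),(-4,-4),(-4,-15),(4,-15),(4,-4),(15,-4)])/1000
    poly(np.c_[cr,np.full(12,-.107)],(0,0,255))
    for z in(-.046,-.097): poly([(-.076,0,z),(.076,0,z)],(255,255,0))
    poly([(a,b,.017) for a,b in((.024,.009),(-.024,.009),(-.024,-.009),(.024,-.009))],(255,0,255))
    poly([(a,b,-.017) for a,b in((.024,.009),(-.024,.009),(-.024,-.009),(.024,-.009))],(255,0,255))
    a=np.radians(-8.2);Rh=np.array([[np.cos(a),-np.sin(a),0],[np.sin(a),np.cos(a),0],[0,0,1]])
    poly([(-.021,-.021,0),(.021,-.021,0),(.021,.021,0),(-.021,.021,0)],(0,200,255),Rh,np.array([.5495,.1502,.112]))
    cv2.imwrite(out,np.hstack([raw,im]))
E
python3 - <<'E'
from ov import *
from rig import ctrl
grab("side","side5.npz")
t=ctrl.state()['tool_pos']
overlay("side5.npz",np.array([t[0]-.001,t[1]+.0006,t[2]+.016]),np.radians(-8.3),"pics/s5.png",205,165,80,100,5)
E
```

```text
5.75 q [15.2  7.3 10.6 93.3 -0.  23.5] pos [0.5492 0.1497 0.2137] yaw 81.75 z [ 1.e-04 -0.e+00 -1.e+00] F [-0.2  0.  -3.1] M [ 0.   -0.03 -0.03] op 0.0169
```

View pics/s5.png

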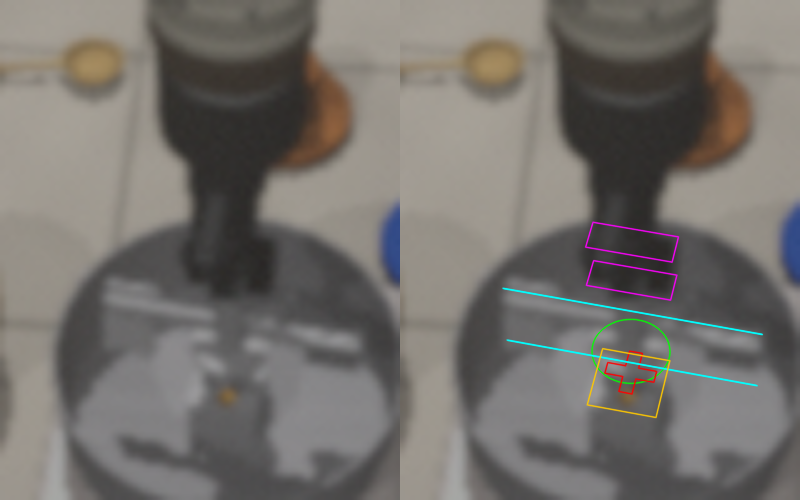

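Emit:
{"name": "apply_moves", "arguments": {"motion": [[0.0024,0.001,0,0,0,0,-1],[0.0024,0.001,-0.008,0,0,0,-1],[0.0024,0.001,-0.016,0,0,0,-1],[0.0024,0.001,-0.02,0,0,0,-1],[0.0024,0.001,-0.024,0,0,0,-1],[0.0024,0.001,-0.024,0,0,0,-1]]}}

```text
time_s: 6.4
tool_pos: [0.5502, 0.1506, 0.2008]
tool_rot: [[0.143, 0.99, -0.001], [0.99, -0.143, -0.0], [-0.0, -0.001, -1.0]]
contact_force: [0.0, -0.7, -3.8]
opening: 0.0172
```

```bash
python3 st.py
```

```text
6.4 q [15.3  7.3  9.2 91.9  0.  23.5] pos [0.5502 0.1506 0.2008] yaw 81.79 z [-5.e-04 -1.e-04 -1.e+00] F [ 0.  -0.7 -3.8] M [0.03 0.04 0.04] op 0.0172
```

Emit:
{"name": "apply_moves", "arguments": {"motion": [[0,0,-0.004,0,0,0,-1],[0,0,-0.008,0,0,0,-1],[0,0,-0.008,0,0,0,-1]]}}

```text
time_s: 6.7
tool_pos: [0.5503, 0.1506, 0.1968]
tool_rot: [[0.143, 0.99, -0.0], [0.99, -0.143, -0.0], [-0.0, -0.0, -1.0]]
contact_force: [0.8, 0.6, -3.2]
opening: 0.0172
```

```bash
python3 st.py
```

```text
6.7 q [15.3  7.2  8.7 91.5  0.  23.5] pos [0.5503 0.1506 0.1968] yaw 81.79 z [-4.e-04 -1.e-04 -1.e+00] F [ 0.8  0.6 -3.2] M [-0.03 -0.04  0.06] op 0.0172
```

Emit:
{"name": "apply_moves", "arguments": {"motion": [[0,0,-0.004,0,0,0,-1],[0,0,-0.008,0,0,0,-1],[0,0,-0.012,0,0,0,-1],[0,0,-0.012,0,0,0,-1]]}}

```text
time_s: 7.1
tool_pos: [0.5502, 0.1506, 0.1907]
tool_rot: [[0.143, 0.99, -0.001], [0.99, -0.143, -0.0], [-0.0, -0.001, -1.0]]
contact_force: [0.5, -0.4, -3.2]
opening: 0.0169
```

```bash
python3 st.py
```

```text
7.1 q [15.3  7.2  8.  90.8 -0.  23.5] pos [0.5502 0.1506 0.1907] yaw 81.79 z [-6.e-04 -2.e-04 -1.e+00] F [ 0.5 -0.4 -3.2] M [-0.02 -0.    0.05] op 0.0169
```

Emit:
{"name": "apply_moves", "arguments": {"motion": [[0,0,-0.004,0,0,0,-1],[0,0,-0.008,0,0,0,-1],[0,0,-0.012,0,0,0,-1],[0,0,-0.014,0,0,0,-1],[0,0,-0.014,0,0,0,-1]]}}

```text
time_s: 7.6
tool_pos: [0.5505, 0.1506, 0.1849]
tool_rot: [[0.143, 0.99, 0.001], [0.99, -0.143, 0.0], [0.0, 0.001, -1.0]]
contact_force: [-0.5, -0.3, 4.4]
opening: 0.017
```

```bash
python3 st.py
```

```text
7.6 q [15.3  7.   7.2 90.1 -0.  23.5] pos [0.5505 0.1506 0.1849] yaw 81.79 z [ 1.1e-03  3.0e-04 -1.0e+00] F [-0.5 -0.3  4.4] M [-0.13  0.3   0.  ] op 0.017
```

Emit:
{"name": "apply_moves", "arguments": {"motion": [[0,0,-0.002,0,0,0,-1],[0,0,-0.004,0,0,0,-1],[0,0,-0.006,0,0,0,-1],[0,0,-0.006,0,0,0,-1]], "newtons": 110}}

```text
time_s: 8.0
tool_pos: [0.5506, 0.1507, 0.1818]
tool_rot: [[0.143, 0.99, 0.001], [0.99, -0.143, 0.0], [0.0, 0.001, -1.0]]
contact_force: [-0.8, -0.1, 7.7]
opening: 0.0169
```

```bash
python3 st.py
```

```text
8.0 q [15.3  7.   6.8 89.7 -0.  23.5] pos [0.5506 0.1507 0.1818] yaw 81.79 z [ 1.1e-03  3.0e-04 -1.0e+00] F [-0.8 -0.1  7.7] M [-0.18  0.44 -0.09] op 0.0169
```

Emit:
{"name": "apply_moves", "arguments": {"motion": [[0,0,-0.002,0,0,0,-1],[0,0,-0.004,0,0,0,-1],[0,0,-0.004,0,0,0,-1]]}}

```text
time_s: 8.3
tool_pos: [0.5507, 0.1506, 0.1812]
tool_rot: [[0.143, 0.99, 0.003], [0.99, -0.143, 0.001], [0.001, 0.003, -1.0]]
contact_force: [-3.1, -1.8, 14.6]
opening: 0.0166
```

```bash
python3 st.py
```

```text
8.3 q [15.3  6.9  6.7 89.6 -0.  23.5] pos [0.5507 0.1506 0.1812] yaw 81.78 z [ 2.6e-03  6.0e-04 -1.0e+00] F [-3.1 -1.8 14.6] M [-0.36  0.92  0.03] op 0.0166
```

Emit:
{"name": "apply_moves", "arguments": {"motion": [[0,0,-0.002,0,0,0,-1],[0,0,-0.005,0,0,0,-1],[0,0,-0.005,0,0,0,-1],[0,0,-0.005,0,0,0,-1]]}}

```text
time_s: 8.7
tool_pos: [0.5508, 0.1506, 0.1811]
tool_rot: [[0.143, 0.99, 0.005], [0.99, -0.143, 0.001], [0.002, 0.005, -1.0]]
contact_force: [-8.6, -3.5, 28.3]
opening: 0.0167
```

```bash
python3 st.py; python3 - <<'E'
from ov import *
from rig import ctrl
grab("side","side6.npz")
t=ctrl.state()['tool_pos']
overlay("side6.npz",np.array([t[0]-.001,t[1],.197]),np.radians(-8.2),"pics/s6.png",205,165,80,100,5)
E
python3 st.py
```

```text
8.7 q [15.3  6.8  6.5 89.4 -0.  23.5] pos [0.5508 0.1506 0.1811] yaw 81.78 z [ 0.0052  0.0012 -1.    ] F [-8.6 -3.5 28.3] M [-0.68  2.06  0.03] op 0.0167
8.75 q [15.3  6.8  6.5 89.4 -0.  23.5] pos [0.5508 0.1506 0.1811] yaw 81.78 z [ 0.0051  0.0012 -1.    ] F [-7.9 -2.9 28.3] M [-0.69  2.06 -0.03] op 0.0167
```

View pics/s6.png

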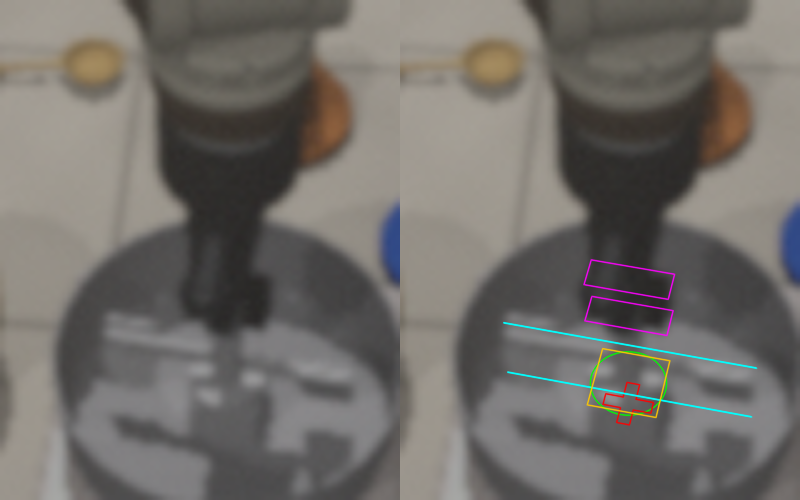

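Emit:
{"name": "apply_moves", "arguments": {"motion": [[0,0,0.002,0,0,0,-1],[0,0,0.002,0,0,0,-1],[0,0,0.002,0,0,0,-1],[0,0,0.002,0,0,0,-1],[0,0,0.002,0,0,0,-1]]}}

```text
time_s: 9.25
tool_pos: [0.5507, 0.1506, 0.1811]
tool_rot: [[0.143, 0.99, 0.004], [0.99, -0.143, 0.001], [0.002, 0.004, -1.0]]
contact_force: [-6.8, -1.9, 22.9]
opening: 0.0164
```

```bash
python3 st.py
```

```text
9.25 q [15.3  6.9  6.6 89.5 -0.  23.5] pos [0.5507 0.1506 0.1811] yaw 81.78 z [ 0.0041  0.001  -1.    ] F [-6.8 -1.9 22.9] M [-0.57  1.66 -0.02] op 0.0164
```

The reading is steady: z stays at 0.1811 as the force changes from 23 to 28 N, so the collar is on a hard stop at the expected home height. I'm handing it in.

```bash
python3 -c "
from rig import ctrl
print(ctrl.sign_off())"; python3 st.py
```

```text
the job is handed in; nothing more can be done
None
the job is handed in; nothing more can be done
```

The smaller paddle is in the kneader hub with its collar home. I handed the job in at about 9.3 s, with the arm still gripping it and pressing down. I took it by its black grip from the wooden stand, turned it about 4° to match the hub's heading of about -8°, and slid it into the socket.

**Last checks:**
- **Height:** the tool end stopped at z = 0.1811 m, which puts the grip centre at about 0.197 m, the expected home height. It stayed there while the push changed between 23 and 28 N, so it is on a hard stop.
- **Lift pin:** the force rose through the spring range, reaching about 8 N net of the paddle's weight just before the collar met the hub. I inferred the pin's travel from this and did not read it directly.
- **Push and grip:** final push about 23 N, with the grip set to 110 N.
- **Picture:** the last side view agrees with the collar sitting on the hub. The arm hid the bowl from the top camera, so there is no top view of the fit.

**Small disagreements:** a sideways force of about 7 N and a tool tilt of about 0.25° remain from the arm flexing under the push. The opening read about 17 mm on the 18 mm grip.

I did not touch the basket, stone, dish, scoop or look-alikes.

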